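# Put the specimen vial back in its own well

### The job

Pick up the glass specimen vial that stands on the dark rubber mat and put it in the vial rack, in the one well of the graded row that fits its diameter snugly, lowering it until it stands upright and fully home, then let go. The sprung well block has some play along the row in its frame, so feel for the well gently: the vial is thin glass and must never be pressed against the rack with more than about 25 N. Leave the two vials in the steel tray, and the bottle, cup and carton, where they are.

Things in the scene. Friction and masses are not known exactly. Their poses are not given: they have to be found in the camera images.
- rack: Fixed grey frame 84 x 310 x 24 mm, in it a white block 66 (x) x 270 (y) mm, flat top 54 mm above the table. Origin: middle of the underside. Five empty wells along y, 52 mm apart, growing to +y, 35 mm deep (floor 19 mm above the table). The block rests 4 to 24 mm from its -y stop (not measured: feel or see), held by 14 N of friction; on springs it sinks 1 mm per 3 N beyond 2 N, 6 mm at most
- well_18 (a point): Mouth of the 18 mm vials' well (bore 19.5 mm), at the block's top face, as it would be with the block slid to its -y stop. The point is fixed to the frame, not the block: the real well centre lies 4 to 24 mm from it towards the rack's +y (no offset in x). Axes as the rack's
- well_24 (a point): Mouth of the 24 mm vials' well (bore 25.5 mm), at the block's top face, as it would be with the block slid to its -y stop. The point is fixed to the frame, not the block: the real well centre lies 4 to 24 mm from it towards the rack's +y (no offset in x). Axes as the rack's
- well_30 (a point): Mouth of the 30 mm vials' well (bore 31.5 mm), at the block's top face, as it would be with the block slid to its -y stop. The point is fixed to the frame, not the block: the real well centre lies 4 to 24 mm from it towards the rack's +y (no offset in x). Axes as the rack's
- well_36 (a point): Mouth of the 36 mm vials' well (bore 37.5 mm), at the block's top face, as it would be with the block slid to its -y stop. The point is fixed to the frame, not the block: the real well centre lies 4 to 24 mm from it towards the rack's +y (no offset in x). Axes as the rack's
- well_42 (a point): Mouth of the 42 mm vials' well (bore 43.5 mm), at the block's top face, as it would be with the block slid to its -y stop. The point is fixed to the frame, not the block: the real well centre lies 4 to 24 mm from it towards the rack's +y (no offset in x). Axes as the rack's
- vial_a_mid (a point): Amber glass vial with a white cap of the same diameter: a plain upright cylinder 24 mm in diameter, 90 mm tall, 50 g give or take a third, foot edge bevelled 1.5 mm. The point is its centre, 45 mm above its foot; z up along the vial. It starts upright, either on the mat or in the tray. It fits the 24 mm well; when home in it, this point is 64 mm above the table
- vial_b_mid (a point): Amber glass vial with a white cap of the same diameter: a plain upright cylinder 30 mm in diameter, 90 mm tall, 75 g give or take a third, foot edge bevelled 1.5 mm. The point is its centre, 45 mm above its foot; z up along the vial. It starts upright, either on the mat or in the tray. It fits the 30 mm well; when home in it, this point is 64 mm above the table
- vial_c_mid (a point): Amber glass vial with a white cap of the same diameter: a plain upright cylinder 36 mm in diameter, 90 mm tall, 100 g give or take a third, foot edge bevelled 1.5 mm. The point is its centre, 45 mm above its foot; z up along the vial. It starts upright, either on the mat or in the tray. It fits the 36 mm well; when home in it, this point is 64 mm above the table
- mat: Fixed dark rubber mat, 100 x 100 x 3 mm, flat on the table; origin at the middle of its underside. One vial stands on it, within 15 mm of its middle: the one to put away
- tray: Fixed shallow steel tray, 170 (x) x 90 (y) mm, floor 3 mm thick, rim 14 mm high; origin at the middle of its underside. The two other vials stand in it and stay there
- bottle: Pale translucent bottle with a blue cap, 66 mm across, 170 mm tall; origin at the middle of its underside. Bystander
- cup: White cup, 66 mm across, 95 mm tall; origin at the middle of its underside. Bystander
- carton: Plain cardboard carton 90 x 160 x 60 mm; origin at the middle of its underside. Bystander

How it is judged:
By the outcome, as a careful person would: the job done as asked, in the order asked, and still so for the second after the job is handed in, with the robot touching nothing.
It also fails if it takes over 67 s, if anything falls off the work surface, if the arm or the gripper's body presses on something with over 40 N, if the wrist force passes 120 N, or if a joint passes its speed limit or range.

### The arm

A 6-joint arm with a two-finger parallel gripper is mounted at the origin on the work surface. World frame = base frame: x ahead of the robot, y to its left, z up, the work surface at z = 0. Lengths are in m, angles in rad, forces in N, time in s.
With the tool pointing down it reaches from about 0.25 to 0.725 m from the base axis. Payload 4 kg.
Tool frame: the origin (TCP) lies midway between the tips of the shut fingers; the grasp point (between the pads) lies 19 mm behind it; y points along the fingers, x is the direction in which the jaws open and shut, and the axes are right-handed (so a half turn about y gives the same grasp; the last joint's range is limited). The gripper opens to 85 mm and grips with 20 to 120 N. Pads are 22 mm wide; open, the fingers measure 114 mm over their backs; the gripper's body (76 mm by 85 mm) begins 54 mm behind the grasp point. The pads swing forward as they close: fully open they stand 13 mm farther back than shut.
Start: joints at [1.135, 0.241, 0.005, 1.335, 0, 1.571], TCP at [0.211, 0.453, 0.231] pointing down, gripper open.
Joint ranges: [-2.72, 2.72], [-1.05, 1.87], [-1.09, 1.28], [-1.99, 2.15], [-1.42, 1.44], [-3.14, 3.14]. Speed limits (rad/s): [2.79, 2.79, 3.14, 3.14, 3.14, 3.14].

### API

Orientations are given as a unit quaternion [x, y, z, w].
In Python, from workcell import bot gives the robot as it stands. The module is installed in compiled form; this text tells all that it offers.
- The arm moves only by the shell command python3 -m inch 'ROWS'. ROWS is text: rows parted by semicolons, each of 7 numbers parted by spaces: the turn, a rotation vector about the tool's x, y, z in degrees, then the shift along the tool's x, y, z in mm, then the closure, from 0 (fully open) to 1 (shut). In form: ax ay az dx dy dz fingers; .... A call has 1 to 12 rows; each row shifts and turns the commanded pose from where the row before left it, along the tool's axes as they then stand; what a row does not reach is not made up. A row lasts 1/8 s, in which the tool goes at most 62.5 mm and 10.7 degrees, less where a joint would pass 70% of its speed; a pose out of reach is approached as far as the arm can. A call with a gripper value outside its range is refused whole. The fingers move at their own pace and stop on an object; the grip force is fixed at half the most. Time passes only in rows, so rows that do not move let the fingers close. It gives the time, the measured TCP pose, the force and the opening at its end, in the units of the state.
- bot.get_obs(): the state, without advancing time (a new reading comes with each control period).
- bot.camera(name): name is "scene" or "side" or "wrist"; returns a dict with "color" (400x640x3 uint8, blue, green, red), "fx", "fy", "cx", "cy" (pixels), "extrinsics" (4x4, takes a point from world to camera coordinates). Camera axes: x right, y up, looking along -z (the intrinsics and any distortion apply to the point x, -y, -z); pixel columns grow to the right and rows downward; lengths in m; the calibration is good to about 2 mm. A picture is of the moment at which its call begins. There is no depth.
- bot.job_done(): hands the job in, once; it reports no verdict.
Trained networks look in the newest picture that a camera, given by its name, has taken for a name from the list of things; names that differ only in an ending like _2 or _b are one class to them, and where a whole thing is asked for, a point or a joint stands for the part that bears it (a point fixed in the world has none). Each returns a list of dicts, best first, with "conf" (0 to 1); they miss things now and then, are a little off and sometimes report something else, mostly with a low value. They report only what shows in the picture. A call takes as long as a camera call.
- bot.look_for(name, camera): "extent" ([left, top, right, bottom] in pixels, round what is visible of it).
- bot.cut_out(name, camera): "region" (400x640 bool, what is visible of it) and "extent" ([left, top, right, bottom] in pixels, round what is visible of it).
- bot.spot_point(name, camera): "point" ([column, row] in pixels: a listed point, or the origin of a listed thing).
The state is a dict: "clock": time; "joint_pos": joint angles; "joint_vel": joint speeds; "tau": joint torques, N m; "eef_pos": TCP position; "tool_rot": TCP orientation; "ft_force": force on the tool from outside, world axes, zero at the start; "ft_torque": the same for the moment, N m; "grip_width": finger opening in m.
Only numpy, scipy, OpenCV 4.12 (cv2) and the standard library are available. Lean on these libraries where they do the work, as an engineer would, in place of code of your own. Each camera call takes 0.05 s, during which the arm holds its last target.

## Working session

There is one attempt and no reset: what is moved stays moved. The work goes in short steps, Python scripts to look and compute and a shell command to move; the robot and the scene stay as the last step left them, time stands still between calls to the robot, and variables do not carry over. Pictures are saved under pics/ and viewed, and the job is handed in when it is done.

```bash
mkdir -p pics; python3 - <<'E'
from workcell import bot
import cv2
o=bot.get_obs()
for k in o: print(k,o[k])
for n in ["scene","side","wrist"]:
    c=bot.camera(n); cv2.imwrite(f"pics/{n}0.png",c["color"])
    print(n,c["fx"],c["fy"],c["cx"],c["cy"],c["extrinsics"].tolist() if hasattr(c["extrinsics"],"tolist") else c["extrinsics"], [k for k in c])
E
```

```text
clock 0.0
joint_pos [ 1.13500016e+00  2.41435742e-01  3.71456650e-03  1.33518643e+00
 -2.17352528e-05  1.57080831e+00]
joint_vel [-0.00018663  0.00098257  0.00014219  0.00197013  0.00054564 -0.00089356]
tau [-1.25693066e-03 -3.72315288e+01  2.52409405e+01  1.70895708e-02
 -2.64755972e-04  9.74705074e-06]
eef_pos [0.21080537 0.45269148 0.2303979 ]
tool_rot [ 0.5966756   0.37945897 -0.38070958 -0.59586016]
ft_force [ 0.58081846 -0.02512825 -0.17097601]
ft_torque [-0.03877339 -0.03342799 -0.02938038]
grip_width 0.08576729358085865
scene 396.46719617290523 396.46719617290523 322.9114787566151 194.297110825858 [[0.04162162249262848, 0.9988886697936539, 0.022114834363960306, 0.004240009395648979], [-0.59505627105166, 0.007002324593457897, 0.803653533391337, 0.2976501708835278], [0.8026055536956955, -0.04660893485322449, 0.5946864151539647, -1.6100959935663661], [0.0, 0.0, 0.0, 1.0]] ['color', 'fx', 'fy', 'cx', 'cy', 'extrinsics']
side 516.778500341782 516.778500341782 313.56853506171285 198.02774726488155 [[0.747439553155858, -0.6643102833459991, 0.005095274176098225, -0.45468093207992477], [0.5172214447309036, 0.5867236651743569, 0.6230869263873592, -0.32657107745910513], [-0.41691257055724285, -0.46308442876556327, 0.7821359986257022, -1.114734825437038], [0.0, 0.0, 0.0, 1.0]] ['color', 'fx', 'fy', 'cx', 'cy', 'extrinsics']
wrist 342.86925213779193 342.86925213779193 318.0015551260921 200.84123000975785 [[0.42163798728776036, 0.9067568195367115, -0.0036712258979117282, -0.4980860177088584], [-0.8568748478373311, 0.3971121184316904, -0.3287361564209891, 0.04364248067798346], [-0.296625863369458, 0.1417534324747098, 0.944414666109099, -0.38213327771647304], [0.0, 0.0, 0.0, 1.0]] ['color', 'fx', 'fy', 'cx', 'cy', 'extrinsics']
```

View pictures.

View pics/scene0.png

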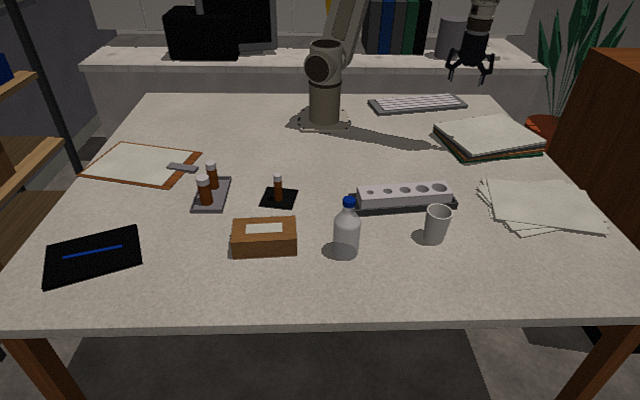

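View pics/side0.png

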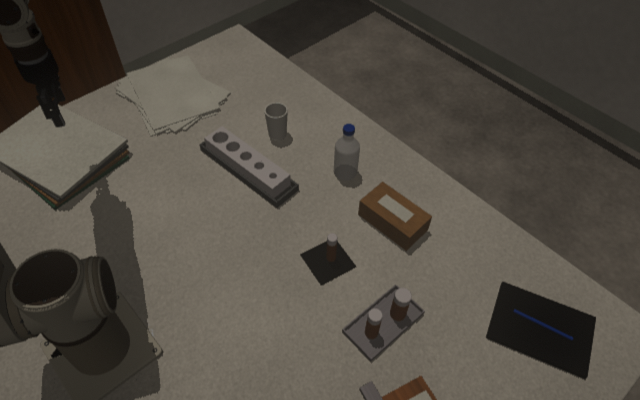

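View pics/wrist0.png

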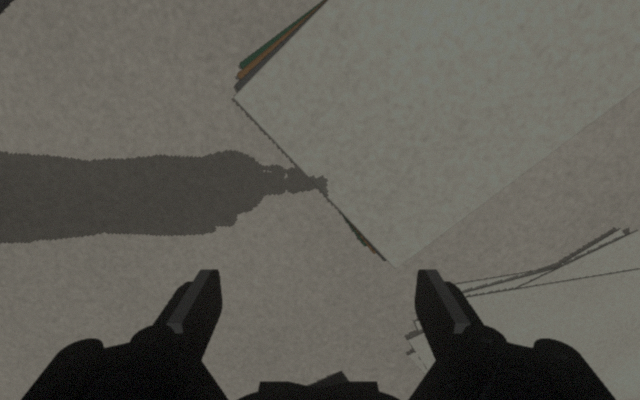

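```bash
cat > h.py <<'E'
from workcell import bot
import numpy as np, cv2
from scipy.spatial.transform import Rotation as R
def ray(c,p):
    E=np.array(c["extrinsics"]);r=E[:3,:3];t=E[:3,3]
    d=np.array([(p[0]-c["cx"])/c["fx"],-(p[1]-c["cy"])/c["fy"],-1.])
    return -r.T@t, r.T@d
def onz(c,p,z):
    o,d=ray(c,p); return o+d*(z-o[2])/d[2]
def tri(cs,ps):
    A=np.zeros((3,3));b=np.zeros(3)
    for c,p in zip(cs,ps):
        o,d=ray(c,p);d=d/np.linalg.norm(d);M=np.eye(3)-np.outer(d,d);A+=M;b+=M@o
    return np.linalg.solve(A,b)
def proj(c,X):
    E=np.array(c["extrinsics"]);q=E[:3,:3]@np.array(X)+E[:3,3]
    return np.array([c["cx"]+c["fx"]*q[0]/-q[2], c["cy"]-c["fy"]*q[1]/-q[2]])
E
python3 - <<'E'
from h import *
np.set_printoptions(precision=4,suppress=True)
C={n:bot.camera(n) for n in ["scene","side"]}
for n,z in [("vial_a_mid",.048),("vial_b_mid",.048),("vial_c_mid",.048),("mat",0),("tray",0),("rack",0),("bottle",0),("cup",0),("carton",0)]+[(f"well_{k}",.054) for k in (18,24,30,36,42)]:
    best=[]
    for cn in C:
        r=bot.spot_point(n,cn)
        for d in r[:3]: print(n,cn,round(d["conf"],2),np.round(d["point"],1),onz(C[cn],d["point"],z))
        if r: best.append((C[cn],r[0]["point"]))
    if len(best)==2: print("   tri",tri(*zip(*best)))
print(R.from_quat(bot.get_obs()["tool_rot"]).as_matrix())
for cn in C:
    im=C[cn]["color"]
    x0,y0,x1,y1=(160,140,500,280) if cn=="scene" else (180,80,460,370)
    s=2.3 if cn=="scene" else 2.0
    cv2.imwrite(f"pics/{cn}z.png",cv2.resize(im[y0:y1,x0:x1],None,fx=s,fy=s,interpolation=cv2.INTER_CUBIC))
E
```

```text
vial_a_mid scene 0.71 [276.3 190.7] [ 0.5458 -0.1617  0.048 ]
vial_a_mid scene 0.54 [362.7 188.9] [0.5397 0.088  0.048 ]
vial_a_mid side 0.52 [331.9 247.2] [ 0.5265 -0.157   0.048 ]
   tri [ 0.5311 -0.1584  0.0398]
vial_b_mid scene 0.65 [211.8 175.9] [ 0.4681 -0.3584  0.048 ]
vial_b_mid side 0.98 [375.3 322.8] [ 0.4653 -0.3592  0.048 ]
   tri [ 0.4659 -0.3589  0.0466]
vial_c_mid scene 0.69 [204.5 190.6] [ 0.543  -0.3654  0.048 ]
vial_c_mid side 0.96 [400.2 305.6] [ 0.5352 -0.3672  0.048 ]
   tri [ 0.5373 -0.3666  0.044 ]
mat scene 0.66 [278.2 199.2] [ 0.5229 -0.1596  0.    ]
mat scene 0.29 [401.3 204.9] [0.5554 0.205  0.    ]
mat side 0.95 [327.  259.5] [ 0.5158 -0.1533  0.    ]
   tri [ 0.5174 -0.1564 -0.0022]
tray scene 0.64 [208.5 197.1] [ 0.5099 -0.3675  0.    ]
tray scene 0.26 [363.6 191.8] [0.4885 0.101  0.    ]
tray side 0.97 [381.5 317.9] [ 0.5039 -0.3477  0.    ]
tray side 0.6 [345.1 169. ] [0.7533 0.0306 0.    ]
tray side 0.29 [326.8 259.9] [ 0.5147 -0.1538  0.    ]
   tri [ 0.5066 -0.3578  0.0011]
rack scene 0.71 [400.1 202.2] [0.5423 0.204  0.    ]
rack side 0.56 [249.6 1
[... 1782 characters left out ...]
054 ]
well_36 scene 0.83 [417.6 188.1] [0.5458 0.2471 0.054 ]
well_36 side 0.94 [249.2 158.7] [0.5496 0.1953 0.054 ]
well_36 side 0.91 [225.1 135.4] [0.5528 0.3108 0.054 ]
well_36 side 0.83 [263.5 169. ] [0.5555 0.1407 0.054 ]
   tri [0.5425 0.1595 0.0652]
well_42 scene 0.95 [381.8 188.7] [0.5476 0.142  0.054 ]
well_42 scene 0.9 [364.5 194.5] [0.5751 0.0883 0.054 ]
well_42 scene 0.83 [417.6 188.1] [0.5458 0.2471 0.054 ]
well_42 side 0.94 [249.2 158.7] [0.5496 0.1953 0.054 ]
well_42 side 0.91 [225.1 135.4] [0.5528 0.3108 0.054 ]
well_42 side 0.83 [263.5 169. ] [0.5555 0.1407 0.054 ]
   tri [0.5425 0.1595 0.0652]
[[ 0.4222  0.     -0.9065]
 [ 0.9065 -0.      0.4222]
 [ 0.     -1.     -0.    ]]
```

View pics/scenez.png

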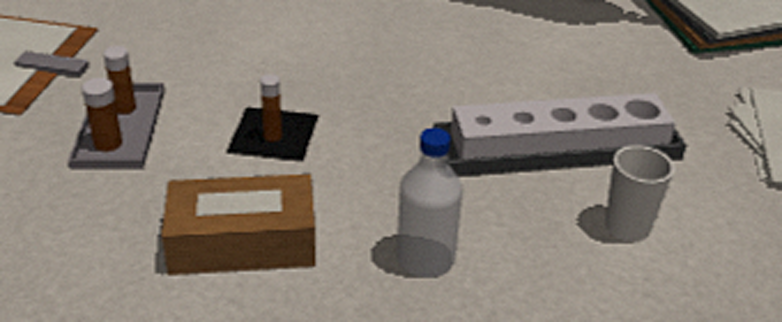

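View pics/sidez.png

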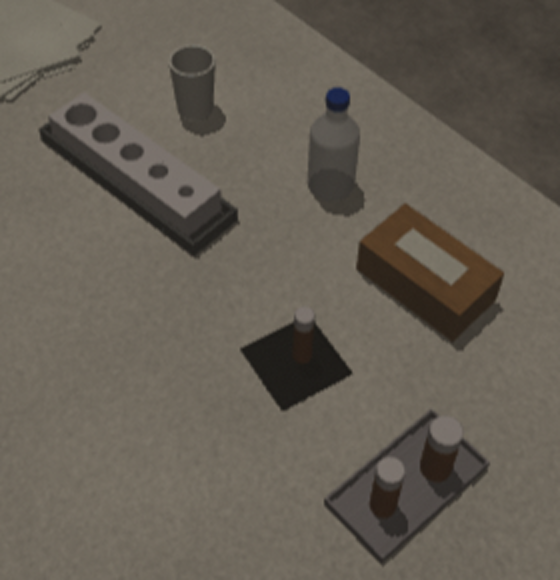

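```bash
cat >> h.py <<'E'
def plan(target,xdir,o=None):
    """turn about tool y (deg) and shift along current tool axes (mm)"""
    o=o or bot.get_obs();M=R.from_quat(o["tool_rot"]).as_matrix()
    x=np.array([xdir[0],xdir[1],0.]);x/=np.linalg.norm(x)
    T=np.c_[x,[0,0,-1],np.cross(x,[0,0,-1])]
    rv=R.from_matrix(M.T@T).as_rotvec(degrees=True)
    d=M.T@(np.array(target)-o["eef_pos"])*1000
    print("turn",rv.round(2),"shift in current axes",d.round(1),"shift in target axes",(T.T@(np.array(target)-o["eef_pos"])*1000).round(1))
E
python3 - <<'E'
from h import *
np.set_printoptions(precision=4,suppress=True)
C={n:bot.camera(n) for n in ["scene","side","wrist"]}
S=[(370,192.2),(387.4,191.3),(404.8,190),(422.2,188.7),(439.1,187.4)]
D=[(273,175.5),(259,165.5),(245.5,156),(233,146.5),(220.5,137)]
W=[]
for s,d in zip(S,D):
    t=tri([C["scene"],C["side"]],[s,d]);W.append(t)
    print(t,onz(C["scene"],s,.054),onz(C["side"],d,.054))
W=np.array(W); p=W[-1]-W[0]; print(p/4,np.degrees(np.arctan2(p[0],p[1])))
o=bot.get_obs();M=R.from_quat(o["tool_rot"]).as_matrix()
E=C["wrist"]["extrinsics"];E=np.array(E);c=-E[:3,:3].T@E[:3,3]
print("cam in tool",M.T@(c-o["eef_pos"]),"axis",M.T@(-E[2,:3]))
plan((0.545,0.16,0.25),(0,1))
E
```

```text
[0.561  0.1067 0.052 ] [0.5643 0.1054 0.054 ] [0.56   0.1062 0.054 ]
[0.5554 0.1586 0.0513] [0.5605 0.1561 0.054 ] [0.5542 0.1584 0.054 ]
[0.5494 0.2105 0.0511] [0.5548 0.2077 0.054 ] [0.5481 0.2099 0.054 ]
[0.5448 0.262  0.0517] [0.5489 0.2599 0.054 ] [0.5438 0.2612 0.054 ]
[0.5399 0.3135 0.0527] [0.543  0.3113 0.054 ] [0.5395 0.3141 0.054 ]
[-0.0053  0.0517  0.0002] -5.831359586281791
cam in tool [-0.0003 -0.1429  0.0847] axis [-0.0015  0.9444 -0.3287]
turn [  0.   -24.97  -0.  ] shift in current axes [-124.9  -18.7 -426.5] shift in target axes [-293.3  -18.7 -333.9]
```

```bash
python3 - <<'E'
from h import *
plan((0.53,0.165,0.25),(-0.102,0.995))
E
```

```text
turn [  0.   -30.82  -0.  ] shift in current axes [-126.7  -18.7 -410.8] shift in target axes [-319.3  -18.7 -287.9]
```

```bash
python3 -m inch '0 -10.27 0 0 0 0 0;0 -10.27 0 0 0 0 0;0 -10.27 0 0 0 0 0;0 0 0 -40 -2.5 -36 0;0 0 0 -40 -2.5 -36 0;0 0 0 -40 -2.5 -36 0;0 0 0 -40 -2.5 -36 0;0 0 0 -40 -2.5 -36 0;0 0 0 -40 -2.5 -36 0;0 0 0 -40 -2.5 -36 0;0 0 0 -39 -2.5 -36 0;0 0 0 0 0 0 0'
python3 - <<'E'
from h import *
c=bot.camera("wrist");cv2.imwrite("pics/w1.png",c["color"])
for d in bot.spot_point("well_24","wrist"): print(d["conf"],d["point"],onz(c,d["point"],.054))
o=bot.get_obs();print(o["clock"],o["eef_pos"],o["ft_force"])
print(R.from_quat(o["tool_rot"]).as_matrix().round(3))
E
```

```text
clock: 3.3
eef_pos: [0.5324, 0.1626, 0.2508]
tool_rot: [-0.476, -0.524, 0.524, 0.475]
ft_force: [-1.1, -0.6, -0.2]
grip_width: 0.0855
0.81 [351.7, 189.2] [0.54934312 0.19836484 0.054     ]
0.77 [296.6, 191.1] [0.55697067 0.14168195 0.054     ]
0.69 [251.0, 190.0] [0.56039233 0.09448257 0.054     ]
0.58 [446.7, 190.5] [0.54113906 0.2965843  0.054     ]
0.51 [34.5, 116.9] [ 0.50660957 -0.11666276  0.054     ]
0.34 [42.0, 276.3] [ 0.6865776  -0.13890379  0.054     ]
3.4 [0.5299828  0.16482193 0.25088244] [ 0.49424258 -0.36855069  0.70775902]
[[-0.1   -0.001 -0.995]
 [ 0.995  0.    -0.1  ]
 [ 0.    -1.     0.001]]
```

View pics/w1.png

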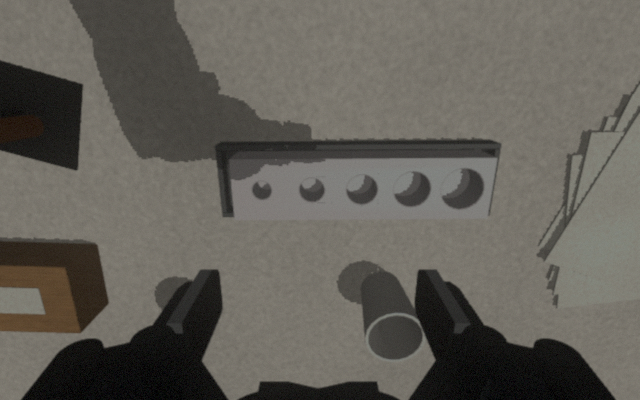

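```bash
python3 - <<'E'
from h import *
np.set_printoptions(precision=4,suppress=True)
c=bot.camera("wrist")
im=c["color"];cv2.imwrite("pics/w1z.png",cv2.resize(im[130:230,205:510],None,fx=2.6,fy=2.6,interpolation=cv2.INTER_CUBIC))
g=cv2.cvtColor(im,cv2.COLOR_BGR2GRAY)
for k,(x,y) in zip((18,24,30,36,42),[(262,190),(312,189.5),(361,189),(411,189),(461,188)]):
    P=onz(c,(x,y),.054);
    print(k,P,onz(c,(x,y-0),.054))
    r=g[150:222,:].copy()
# hough edges
g2=cv2.resize(g[150:222,225:495],None,fx=4,fy=4,interpolation=cv2.INTER_CUBIC)
h=cv2.HoughCircles(g2,cv2.HOUGH_GRADIENT,1,120,param1=60,param2=15,minRadius=25,maxRadius=100)
if h is not None:
    for x,y,r in sorted(h[0].tolist()):
        p=(225+(x+.5)/4-.5,150+(y+.5)/4-.5); X=onz(c,p,.054); X2=onz(c,(p[0]+r/4,p[1]),.054)
        print(np.round(p,1),round(r/4,1),X,"diam mm",2000*np.linalg.norm(X2-X))
E
```

```text
18 [0.5568 0.1083 0.054 ] [0.5568 0.1083 0.054 ]
24 [0.551  0.1599 0.054 ] [0.551  0.1599 0.054 ]
30 [0.5453 0.2104 0.054 ] [0.5453 0.2104 0.054 ]
36 [0.54   0.2619 0.054 ] [0.54   0.2619 0.054 ]
42 [0.5337 0.3131 0.054 ] [0.5337 0.3131 0.054 ]
[259.  191.8] 9.3 [0.559  0.1053 0.054 ] diam mm 19.288748316223817
[309.  190.8] 12.2 [0.5526 0.1569 0.054 ] diam mm 25.43959313778895
[358.5 190.2] 15.5 [0.5469 0.208  0.054 ] diam mm 32.21129742101926
[407.8 190. ] 18.5 [0.5414 0.2587 0.054 ] diam mm 38.358432380497206
[457.8 188.8] 22.2 [0.5349 0.31   0.054 ] diam mm 46.005225935206745
```

View pics/w1z.png

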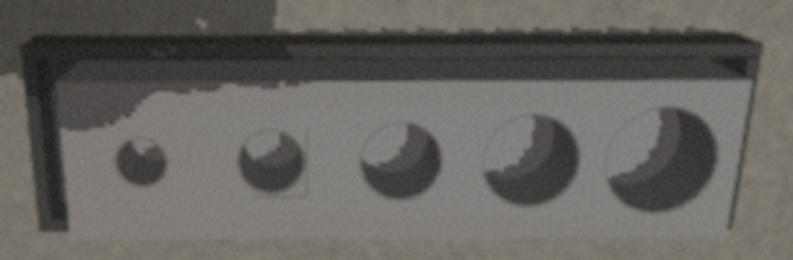

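```bash
python3 -m inch '0 0 0 -53 0 9.5 0;0 0 0 -53 0 9.5 0;0 0 0 -53 0 9.5 0;0 0 0 -53 0 9.5 0;0 0 0 -53 0 9.5 0;0 0 0 -53 0 9.5 0;0 0 0 0 0 0 0;0 0 0 0 0 0 0'
python3 - <<'E'
from h import *
np.set_printoptions(precision=4,suppress=True)
c=bot.camera("wrist");im=c["color"].copy()
for d in bot.cut_out("vial_a_mid","wrist")[:2]:
    r=d["region"];ys,xs=np.nonzero(r);print(d["conf"],d["extent"],r.sum()); im[r]=im[r]//2+np.array([0,100,0],np.uint8)
for d in bot.spot_point("vial_a_mid","wrist")[:3]: print(d["conf"],d["point"],onz(c,d["point"],.048))
for d in bot.spot_point("mat","wrist")[:2]: print(d["conf"],d["point"],onz(c,d["point"],0))
o=bot.get_obs();print(o["clock"],o["eef_pos"],o["ft_force"])
cv2.imwrite("pics/w2.png",c["color"])
E
```

```text
clock: 4.45
eef_pos: [0.5055, -0.1556, 0.2514]
tool_rot: [0.473, 0.525, -0.525, -0.474]
ft_force: [0.1, 1.2, -0.1]
grip_width: 0.0855
0.56 [300.5, 164.4, 326.4, 213.1] 954
0.79 [314.4, 184.1] [ 0.5226 -0.1583  0.048 ]
0.72 [316.6, 168.4] [ 0.5172 -0.1568  0.    ]
4.65 [ 0.5059 -0.1552  0.2515] [-0.3353 -0.6055  0.2413]
```

View pics/w2.png

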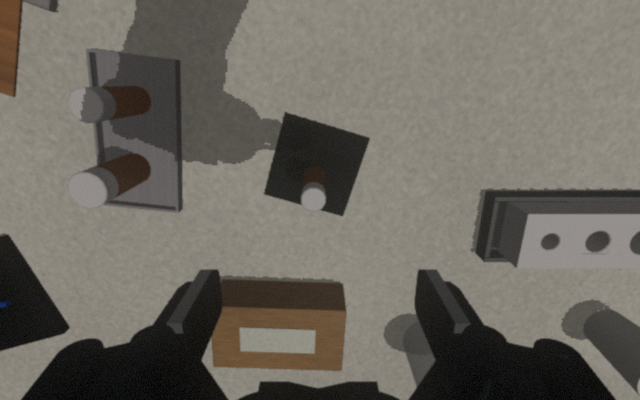

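```bash
python3 - <<'E'
from h import *
np.set_printoptions(precision=4,suppress=True)
c=bot.camera("wrist");im=c["color"]
cv2.imwrite("pics/w2z.png",cv2.resize(im[150:225,270:360],None,fx=8,fy=8,interpolation=cv2.INTER_CUBIC))
g=cv2.cvtColor(im,cv2.COLOR_BGR2GRAY)[150:225,270:360]
g2=cv2.resize(g,None,fx=4,fy=4,interpolation=cv2.INTER_CUBIC)
h=cv2.HoughCircles(g2,cv2.HOUGH_GRADIENT,1,200,param1=60,param2=12,minRadius=40,maxRadius=62)
x,y,r=h[0][0]; p=(270+(x+.5)/4-.5,150+(y+.5)/4-.5);print(p,r/4,onz(c,p,.093))
for q in [(313.5,200.5),(313.5,199)]: print(onz(c,q,.093))
plan((0.5226,-.158,.054),(-.1,.995))
E
```

```text
(np.float32(312.5), np.float32(199.0)) 12.55 [ 0.5244 -0.1592  0.093 ]
[ 0.5257 -0.1581  0.093 ]
[ 0.5243 -0.1582  0.093 ]
turn [0.01 0.25 0.  ] shift in current axes [ -4.3 197.4 -16.3] shift in target axes [ -4.2 197.4 -16.3]
```

View pics/w2z.png

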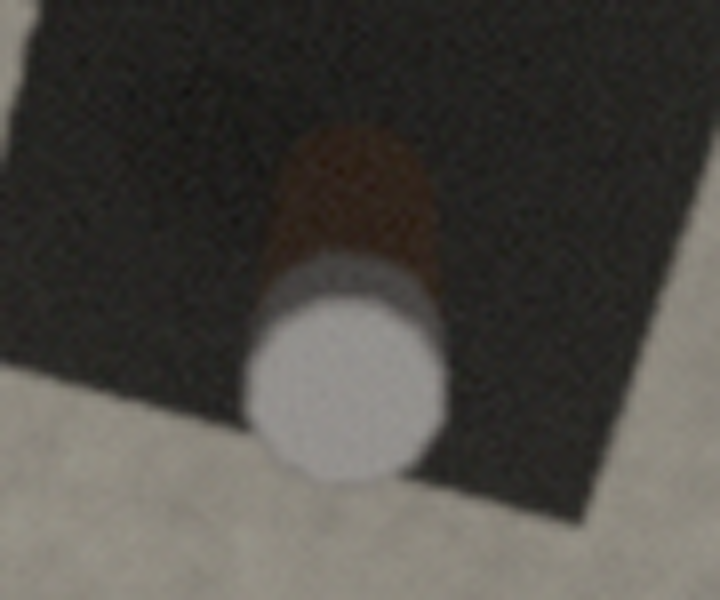

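```bash
python3 -m inch '0 0 0 -5 0 -17.5 0;0 0 0 0 40 0 0;0 0 0 0 40 0 0;0 0 0 0 40 0 0;0 0 0 0 30 0 0;0 0 0 0 20 0 0;0 0 0 0 0 0 0;0 0 0 0 0 0 0'
python3 - <<'E'
from h import *
c=bot.camera("wrist");cv2.imwrite("pics/w3.png",c["color"])
o=bot.get_obs();print(o["clock"],o["eef_pos"],o["ft_force"])
plan((0.5238,-.1584,.054),(-.1,.995))
E
```

```text
clock: 5.7
eef_pos: [0.5244, -0.1599, 0.0822]
tool_rot: [0.474, 0.525, -0.525, -0.473]
ft_force: [0.8, 0.4, 0.1]
grip_width: 0.0857
5.75 [ 0.52467985 -0.16006287  0.08258636] [ 0.83468024 -0.29715459 -0.03813638]
turn [ 0.12  0.14 -0.05] shift in current axes [ 1.8 28.6  0.8] shift in target axes [ 1.7 28.6  0.7]
```

View pics/w3.png

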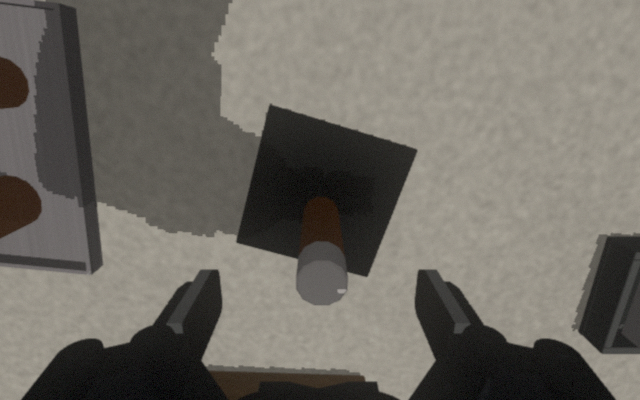

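```bash
python3 - <<'E'
from h import *
c=bot.camera("wrist")
for q in [(321.5,280),(321.5,284)]: print(onz(c,q,.093))
for n in ["vial_a_mid"]:
  for d in bot.spot_point(n,"wrist")[:2]: print(d["conf"],d["point"],onz(c,d["point"],.048))
cv2.imwrite("pics/w3z.png",cv2.resize(c["color"][190:315,280:365],None,fx=4.5,fy=4.5,interpolation=cv2.INTER_CUBIC))
E
```

```text
[ 0.52293802 -0.15918008  0.093     ]
[ 0.52498491 -0.15896132  0.093     ]
0.64 [321.7, 240.4] [ 0.52523827 -0.15849462  0.048     ]
```

View pics/w3z.png

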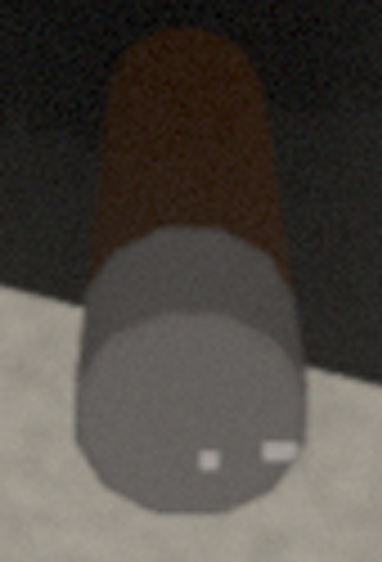

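```bash
python3 -m inch '0 0 0 2 14 0.5 0;0 0 0 0 14 0 0;0 0 0 0 0 0 0;0 0 0 0 0 0 1;0 0 0 0 0 0 1;0 0 0 0 0 0 1;0 0 0 0 0 0 1;0 0 0 0 0 0 1;0 0 0 0 0 0 1'

```

```text
clock: 6.98
eef_pos: [0.5234, -0.1583, 0.0538]
tool_rot: [0.474, 0.525, -0.525, -0.473]
ft_force: [0.3, -0.5, 3.2]
grip_width: 0.0223
```

```bash
python3 -m inch '0 0 0 0 0 0 1;0 0 0 0 -5 0 1;0 0 0 0 -25 0 1;0 0 0 0 -40 0 1;0 0 0 0 0 0 1'
python3 - <<'E'
from h import *
c=bot.camera("wrist");cv2.imwrite("pics/w4.png",c["color"])
o=bot.get_obs();print(o["clock"],o["eef_pos"],o["ft_force"],o["grip_width"])
for z in (0.083-0.0,): 
  f=o["eef_pos"]-[0,0,.051]; print("foot expected px",proj(c,f),"top",proj(c,f+[0,0,.09]))
E
```

```text
clock: 7.6
eef_pos: [0.525, -0.1588, 0.1264]
tool_rot: [0.476, 0.526, -0.524, -0.472]
ft_force: [0.6, 0.1, -1.0]
grip_width: 0.0228
7.65 [ 0.52365874 -0.15836721  0.12442393] [-1.29191473  0.77721964 -0.67481713] 0.022589383848959664
foot expected px [320.04949503 224.1652139 ] top [320.48964684 320.3491947 ]
```

View pics/w4.png

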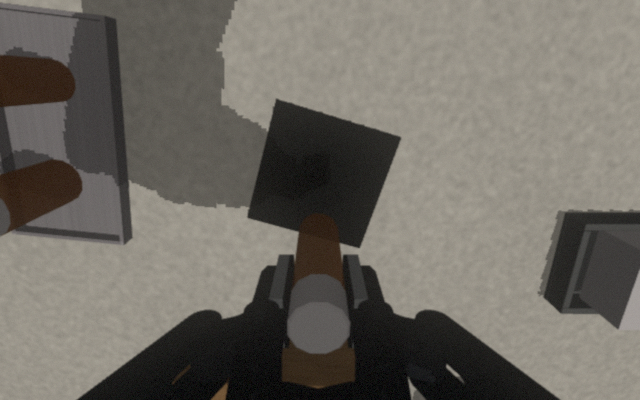

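```bash
python3 - <<'E'
from h import *
c=bot.camera("wrist");o=bot.get_obs();print(o["eef_pos"])
im=c["color"].copy()
z=cv2.resize(im[200:365,270:370],None,fx=3.6,fy=3.6,interpolation=cv2.INTER_CUBIC)
z=cv2.convertScaleAbs(z,alpha=1.8,beta=10)
M=R.from_quat(o["tool_rot"]).as_matrix()
t=np.linspace(0,2*np.pi,60)
for off,col in ((0,(0,255,0)),(-.003,(0,0,255))):
  for h in (.051-.09,.051):
    pts=[]
    for a in t:
        p=proj(c,o["eef_pos"]+M@np.array([.012*np.cos(a),h,off+.012*np.sin(a)]))
        pts.append(((p-[270,200])*3.6+1.3).round().astype(int))
    cv2.polylines(z,[np.array(pts)],True,col,1)
cv2.imwrite("pics/w4z.png",z)
E
```

```text
[ 0.52256342 -0.15805087  0.12307915]
```

View pics/w4z.png

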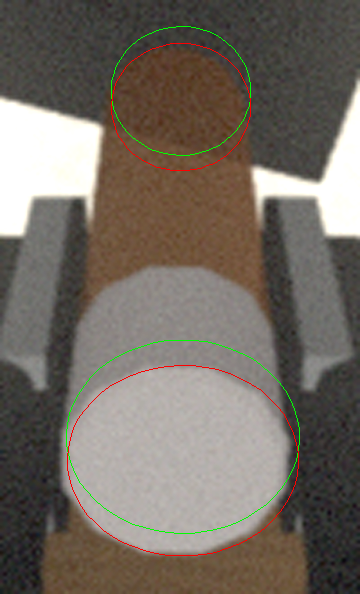

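```bash
python3 - <<'E'
from h import *
E_=[];P=[];K=[];Rv=[]
for i in range(8):
    c=bot.camera("wrist");o=bot.get_obs()
    E=np.array(c["extrinsics"]);cc=-E[:3,:3].T@E[:3,3];M=R.from_quat(o["tool_rot"]).as_matrix()
    E_.append(cc);P.append(o["eef_pos"]);K.append(M.T@(cc-o["eef_pos"]));Rv.append((np.degrees(np.arctan2(M[0,0],M[1,0])),M[2,0],M[2,2]))
for n,a in zip("cam eef rel rot".split(),(E_,P,K,Rv)): print(n,np.mean(a,0).round(4),np.std(a,0).round(4))
p=np.mean(P,0);oo=dict(eef_pos=p,tool_rot=o["tool_rot"])
plan((0.595,.161,.145),(-.105,.995),oo)
E
```

```text
cam [ 0.438  -0.167   0.2653] [0.0002 0.0001 0.0003]
eef [ 0.522  -0.1579  0.1221] [0.0003 0.0001 0.0003]
rel [-0.0003 -0.143   0.0849] [0.0001 0.0003 0.0002]
rot [-5.8408e+00  1.0000e-03  2.3000e-03] [0.0007 0.0003 0.0006]
turn [-0.07 -0.18  0.03] shift in current axes [ 309.8  -22.9 -105. ] shift in target axes [ 309.5  -22.9 -106. ]
```

```bash
python3 -m inch '0 0 0 20 -23 0 1;0 0 0 50 0 -18 1;0 0 0 50 0 -18 1;0 0 0 50 0 -18 1;0 0 0 50 0 -18 1;0 0 0 50 0 -18 1;0 0 0 40 0 -16 1;0 0 0 0 0 0 1;0 0 0 0 0 0 1;0 0 0 0 0 0 1;0 0 0 0 0 0 1;0 0 0 0 0 0 1'
python3 - <<'E'
from h import *
c=bot.camera("wrist");cv2.imwrite("pics/w5.png",c["color"])
o=bot.get_obs();print(o["clock"],o["eef_pos"],o["ft_force"],o["grip_width"])
z=cv2.convertScaleAbs(cv2.resize(c["color"][130:370,230:450],None,fx=2.5,fy=2.5,interpolation=cv2.INTER_CUBIC),alpha=1.4)
cv2.imwrite("pics/w5z.png",z)
E
```

```text
clock: 9.6
eef_pos: [0.5969, 0.1602, 0.1465]
tool_rot: [0.474, 0.525, -0.524, -0.474]
ft_force: [-0.0, -1.3, -0.5]
grip_width: 0.0225
9.65 [0.59686538 0.16033924 0.14650181] [-0.42654409  0.35188357 -0.52528549] 0.022839115531655275
```

View pics/w5z.png

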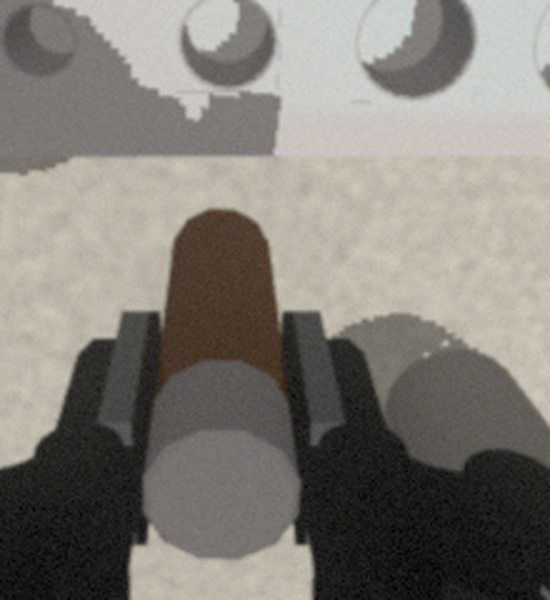

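```bash
cat >> h.py <<'E'
def circ(c,cen,r,z=None,ux=np.array([1.,0,0]),uy=np.array([0,1.,0])):
    t=np.linspace(0,2*np.pi,73)
    return np.array([proj(c,np.array(cen)+r*np.cos(a)*ux+r*np.sin(a)*uy) for a in t])
def draw(im,pts,org,s,col): cv2.polylines(im,[((pts-org+.5)*s-.5).round().astype(int)],True,col,1)
E
python3 - <<'E'
from h import *
from scipy.optimize import fsolve
c=bot.camera("wrist");o=bot.get_obs();print(o["clock"],o["eef_pos"])
im=c["color"];org=np.array([255,115]);s=3
z=cv2.convertScaleAbs(cv2.resize(im[115:315,255:395],None,fx=s,fy=s,interpolation=cv2.INTER_CUBIC),alpha=1.4)
def e(q):
    p=circ(c,(q[0],q[1],.054),.01275); return [(p[:,0].min()+p[:,0].max())/2-321.2,p[:,1].max()-164.8]
w=fsolve(e,[.553,.157]);print("well",w)
draw(z,circ(c,(*w,.054),.01275),org,s,(0,0,255))
M=R.from_quat(o["tool_rot"]).as_matrix()
for off,col in ((0,(0,255,0)),(-.002,(255,0,0))):
    for h in (.051,.051-.09): draw(z,circ(c,o["eef_pos"]+M@[0,h,off],.012 if h<0 else .0115,ux=M[:,0],uy=M[:,2]),org,s,col)
cv2.imwrite("pics/w5o.png",z)
E
```

```text
9.7 [0.59685478 0.16048076 0.14646978]
well [0.55429779 0.1575382 ]
```

View pics/w5o.png

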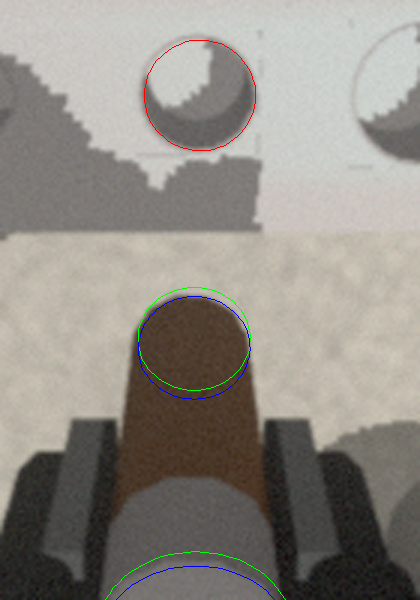

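```bash
python3 -m inch '0 0 0 1.5 0 22.5 1;0 0 0 0 0 22.3 1;0 0 0 0 20 0 1;0 0 0 0 14 0 1;0 0 0 0 0 0 1;0 0 0 0 0 0 1;0 0 0 0 0 0 1;0 0 0 0 0 0 1'
python3 - <<'E'
from h import *
c=bot.camera("wrist");cv2.imwrite("pics/w6.png",c["color"])
o=bot.get_obs();print(o["clock"],o["eef_pos"],o["ft_force"],o["ft_torque"])
plan((.5522,.1573,.111),(-.1045,.9945))
z=cv2.convertScaleAbs(cv2.resize(c["color"][150:350,230:430],None,fx=2.9,fy=2.9,interpolation=cv2.INTER_CUBIC),alpha=1.4)
org=np.array([230,150])
draw(z,circ(c,(.554,.1572,.054),.01275),org,2.9,(0,0,255))
cv2.imwrite("pics/w6z.png",z)
E
```

```text
clock: 10.7
eef_pos: [0.5525, 0.158, 0.1128]
tool_rot: [0.474, 0.525, -0.525, -0.474]
ft_force: [0.4, 0.5, 0.1]
grip_width: 0.0228
10.75 [0.55238222 0.15800527 0.11268623] [ 0.42524994 -0.56736544 -0.1309757 ] [0.01656541 0.01179838 0.01379766]
turn [ 0.04 -0.16  0.01] shift in current axes [-0.7  1.7  0.3] shift in target axes [-0.7  1.7  0.3]
```

View pics/w6z.png

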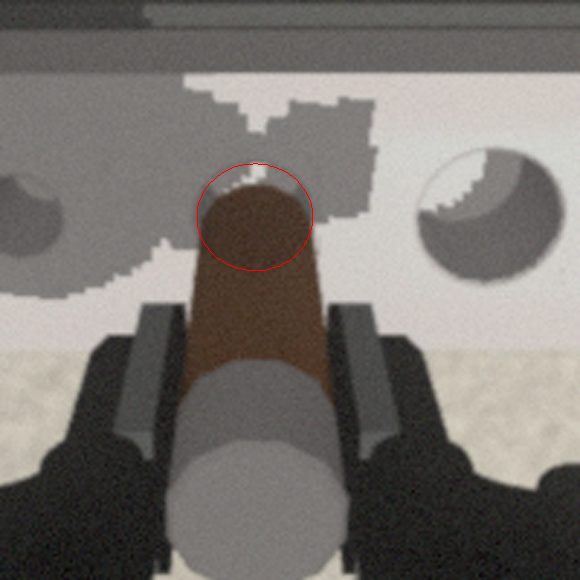

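```bash
python3 -m inch '0 0 0 -0.5 3 0.3 1;0 0 0 0 3 0 1;0 0 0 0 1 0 1;0 0 0 0 1 0 1;0 0 0 0 1 0 1;0 0 0 0 0 0 1;0 0 0 0 0 0 1'
python3 - <<'E'
from h import *
o=bot.get_obs();print(o["clock"],o["eef_pos"],o["ft_force"],o["ft_torque"])
E
```

```text
clock: 11.62
eef_pos: [0.5519, 0.1574, 0.1034]
tool_rot: [0.474, 0.525, -0.525, -0.474]
ft_force: [-0.3, -0.2, 0.1]
grip_width: 0.0227
11.625 [0.55186747 0.15743009 0.10336203] [-0.27982029 -0.1875958   0.1063854 ] [-0.04460956  0.03476117 -0.01782429]
```

```bash
python3 -m inch '0 0 0 0 1 0 1;0 0 0 0 1 0 1;0 0 0 0 0 0 1;0 0 0 0 0 0 1'; python3 -m inch '0 0 0 0 1 0 1;0 0 0 0 1 0 1;0 0 0 0 0 0 1;0 0 0 0 0 0 1'
```

```text
clock: 12.12
eef_pos: [0.5519, 0.1574, 0.1013]
tool_rot: [0.474, 0.525, -0.525, -0.474]
ft_force: [0.7, 0.6, -0.3]
grip_width: 0.0229
clock: 12.62
eef_pos: [0.5519, 0.1574, 0.0993]
tool_rot: [0.474, 0.525, -0.525, -0.474]
ft_force: [0.8, -0.4, -0.9]
grip_width: 0.0227
```

```bash
python3 -m inch '0 0 0 0 2 0 1;0 0 0 0 2 0 1;0 0 0 0 0 0 1;0 0 0 0 0 0 1'; python3 -m inch '0 0 0 0 2 0 1;0 0 0 0 2 0 1;0 0 0 0 2 0 1;0 0 0 0 0 0 1;0 0 0 0 0 0 1'
```

```text
clock: 13.12
eef_pos: [0.5519, 0.1574, 0.0952]
tool_rot: [-0.474, -0.525, 0.525, 0.474]
ft_force: [0.6, -0.2, -1.1]
grip_width: 0.0228
clock: 13.75
eef_pos: [0.5519, 0.1574, 0.0891]
tool_rot: [-0.474, -0.525, 0.525, 0.474]
ft_force: [1.6, -0.0, -2.3]
grip_width: 0.0223
```

```bash
python3 -m inch '0 0 0 0 2 0 1;0 0 0 0 2 0 1;0 0 0 0 2 0 1;0 0 0 0 0 0 1;0 0 0 0 0 0 1'; python3 -m inch '0 0 0 0 2 0 1;0 0 0 0 2 0 1;0 0 0 0 2 0 1;0 0 0 0 0 0 1;0 0 0 0 0 0 1'
```

```text
clock: 14.38
eef_pos: [0.5518, 0.1574, 0.0831]
tool_rot: [-0.474, -0.525, 0.525, 0.474]
ft_force: [1.7, 0.1, -1.6]
grip_width: 0.023
clock: 15.0
eef_pos: [0.5518, 0.1574, 0.0771]
tool_rot: [-0.474, -0.525, 0.525, 0.474]
ft_force: [1.9, 0.6, -1.9]
grip_width: 0.0229
```

```bash
python3 - <<'E'
from h import *
o=bot.get_obs();print(o["clock"],o["eef_pos"],o["ft_force"],o["ft_torque"])
c=bot.camera("wrist");cv2.imwrite("pics/w7.png",c["color"])
E
```

```text
15.0 [0.55183968 0.15742163 0.07710948] [ 1.90879257  0.5578539  -1.86132364] [ 0.04526372 -0.49148194 -0.10086013]
```

View pics/w7.png

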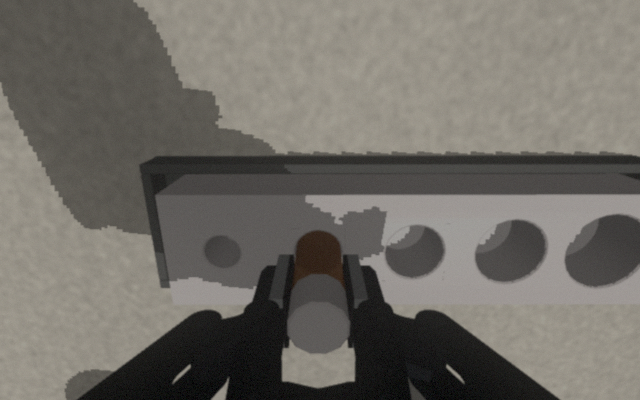

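```bash
python3 -m inch '0 0 0 0 0 -0.4 1;0 0 0 0 2 0 1;0 0 0 0 1.5 0 1;0 0 0 0 0 0 1;0 0 0 0 0 0 1'; python3 -c "
from h import *
o=bot.get_obs();print(o['eef_pos'],o['ft_force'],o['ft_torque'])"
```

```text
clock: 15.68
eef_pos: [0.552, 0.1574, 0.0736]
tool_rot: [-0.474, -0.525, 0.525, 0.474]
ft_force: [1.4, 0.1, -0.8]
grip_width: 0.0225
[0.55202284 0.15738699 0.07364684] [ 1.42619749  0.09355384 -0.82045217] [ 0.05180769 -0.19039179 -0.0150556 ]
```

```bash
python3 -m inch '0 0 0 0 1 -0.3 1;0 0 0 0 1 0 1;0 0 0 0 0 0 1;0 0 0 0 0 0 1'; python3 -m inch '0 0 0 0 1 0 1;0 0 0 0 0 0 1;0 0 0 0 0 0 1'
```

```text
clock: 16.18
eef_pos: [0.5525, 0.1575, 0.0718]
tool_rot: [-0.474, -0.525, 0.525, 0.474]
ft_force: [-0.2, -1.0, -0.4]
grip_width: 0.0229
clock: 16.55
eef_pos: [0.5525, 0.1575, 0.0708]
tool_rot: [-0.474, -0.525, 0.525, 0.474]
ft_force: [0.5, 0.8, -0.5]
grip_width: 0.0229
```

```bash
python3 -m inch '0 0 0 0 0.7 0 1;0 0 0 0 0 0 1;0 0 0 0 0 0 1'; python3 -m inch '0 0 0 0 0.7 0 1;0 0 0 0 0 0 1;0 0 0 0 0 0 1'
```

```text
clock: 16.92
eef_pos: [0.5525, 0.1575, 0.0701]
tool_rot: [-0.474, -0.525, 0.525, 0.474]
ft_force: [-0.1, -0.3, -0.8]
grip_width: 0.0226
clock: 17.3
eef_pos: [0.5527, 0.1575, 0.0697]
tool_rot: [0.474, 0.525, -0.525, -0.474]
ft_force: [-0.8, 0.2, 2.4]
grip_width: 0.0227
```

```bash
python3 -m inch '0 0 0 0 0 0 0;0 0 0 0 0 0 0;0 0 0 0 0 0 0;0 0 0 0 0 0 0;0 0 0 0 0 0 0;0 0 0 0 0 0 0'
python3 - <<'E'
from h import *
o=bot.get_obs();print(o["clock"],o["eef_pos"],o["ft_force"],o["ft_torque"])
c=bot.camera("wrist");cv2.imwrite("pics/w8.png",c["color"])
E
```

```text
clock: 18.05
eef_pos: [0.5525, 0.1575, 0.0694]
tool_rot: [-0.474, -0.525, 0.525, 0.474]
ft_force: [-0.4, 0.4, 0.9]
grip_width: 0.0851
18.05 [0.55252602 0.15747064 0.06937391] [-0.3768949   0.42918281  0.90200122] [-0.00735653 -0.01055721  0.02381171]
```

View pics/w8.png

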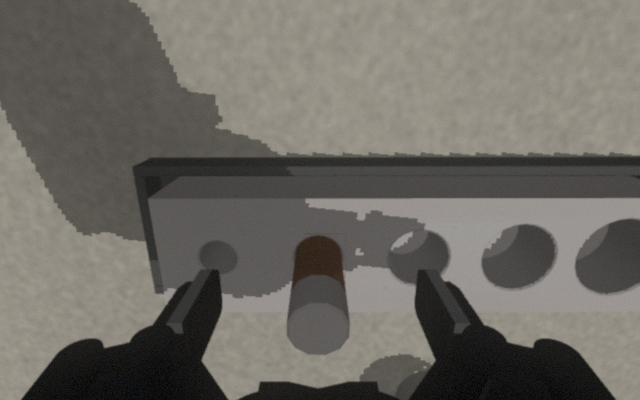

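Released with the vial standing in the second (24 mm) well. Now rise straight up and look again.

```bash
python3 -m inch '0 0 0 0 -10 0 0;0 0 0 0 -20 0 0;0 0 0 0 -40 0 0;0 0 0 0 -50 0 0;0 0 0 0 -50 30 0;0 0 0 0 0 50 0;0 0 0 0 0 50 0;0 0 0 0 0 50 0;0 0 0 0 0 0 0;0 0 0 0 0 0 0'
python3 - <<'E'
from h import *
np.set_printoptions(precision=4,suppress=True)
C={n:bot.camera(n) for n in ["scene","side"]}
ps=[]
for cn,(x0,y0,x1,y1) in (("scene",(160,140,500,280)),("side",(180,80,460,370))):
    s=2.3 if cn=="scene" else 2
    cv2.imwrite(f"pics/{cn}9.png",cv2.resize(C[cn]["color"][y0:y1,x0:x1],None,fx=s,fy=s,interpolation=cv2.INTER_CUBIC))
    for d in bot.spot_point("vial_a_mid",cn)[:2]: print(cn,d["conf"],d["point"])
    c=C[cn]; print("expected mid",proj(c,(.554,.1572,.064)),"top",proj(c,(.554,.1572,.109)))
o=bot.get_obs();print(o["clock"],o["eef_pos"],o["ft_force"])
E
```

```text
clock: 19.35
eef_pos: [0.3744, 0.1395, 0.2405]
tool_rot: [0.474, 0.526, -0.524, -0.473]
ft_force: [0.6, 0.6, 0.7]
grip_width: 0.0854
scene 0.69 [388.5, 189.2]
expected mid [387.8081 187.1262] top [389.7317 174.0121]
side 0.48 [261.3, 160.6]
expected mid [258.923  163.2547] top [257.5693 151.4686]
19.55 [0.3746 0.1393 0.2394] [ 0.3041 -1.0416 -0.1921]
```

View pics/scene9.png

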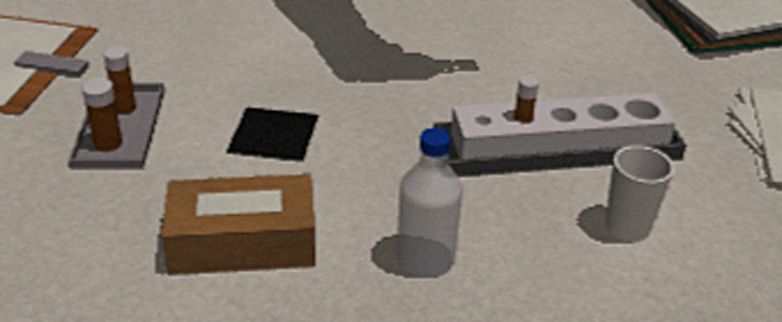

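View pics/side9.png

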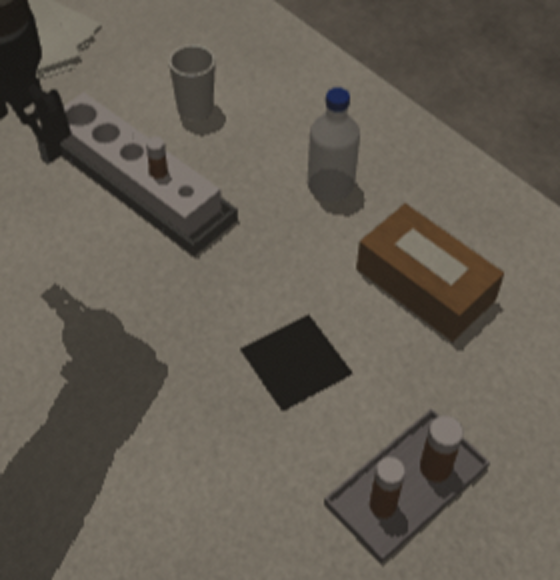

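```bash
python3 -c "
from workcell import bot
print(bot.job_done())"
```

```text
the job is handed in; nothing more can be done
None
```

The vial from the mat, the 24 mm one, now stands upright in the second-smallest well, which is the 24 mm one. I let go of it and handed the job in at about 19.6 s.

- **Fit:** I lined the vial up with the well in the wrist picture, and it went in on the first try. Forces read between moves stayed under about 3 N. Only light side contact showed on the way down, up to 1.9 N along x, and I eased it off by shifting about 0.7 mm.
- **Fully home:** The vial touched the well floor (force about +2.4 N) with the tool tip at a height of 69.7 mm. That puts the vial's foot at about 19 mm, the given floor height.
- **Last pictures:** In the scene and side views the vial is upright in the right well. The mat is empty, the two tray vials, bottle, cup and carton have not moved, and the gripper is well clear of everything.
- **Small disagreements:**
  - The closed gripper read about 22.7 mm on the 24 mm vial, but its cap measured 23–24 mm in the pictures.
  - In the scene view the vial's top sits about 1.5 px below where I expected it, and the network's vial centre was 2–4 px off in both views. I put this down to calibration and detection error.

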